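# Spatula a freshly soldered LED module off the hot plate onto the cooling stand

## Robot

A 7-joint arm with a two-finger parallel gripper is mounted at the origin on a cart in front of the work surface, level with it; the furniture and walls round the work are solid. World frame = base frame: x ahead of the robot, y to its left, z up, the work surface at z = 0. Lengths are in m, angles in rad, forces in N, time in s.
With the tool pointing down it reaches from about 0.425 to 0.925 m from the base axis. Payload 6.8 kg.
Tool frame: the origin (TCP) lies at the very end of the fingers, on their centre line; the grasp point (between the pads) lies r.pinch_z behind it (r.pinch_z is the distance from the TCP to the grasp point, in m); z points along the fingers, y is the line along which they close (so a half turn about z gives the same grasp; the last joint's range is limited). The gripper opens to 85 mm and grips with 20 to 120 N. Pads are 22 mm wide; open, the fingers measure 114 mm over their backs; the gripper's body (76 mm by 85 mm) begins 54 mm behind the grasp point. The pads swing forward as they close: fully open they stand 13 mm farther back than shut.
Start: joints at [-0.108, 0.477, 0.022, 1.555, -0.011, 1.109, -0.083], TCP at [0.675, 0, 0.231] pointing down, gripper open.
Joint ranges: [-2.96, 2.96], [-0.34, 2.1], [-1.41, 1.46], [0.24, 2.44], [-1.37, 4.51], [0.17, 1.92], [-2.96, 2.96]. Speed limits (rad/s): [2.39, 2.39, 3.14, 3.14, 3.14, 3.14, 3.14].

## Interface

Orientations are given as a rotation vector (axis times angle).
In Python, from bench import status, grab_frame, camera_model, r gives the robot as it stands. The module is installed in compiled form; this text tells all that it offers.
- The arm moves only by the shell command python3 -m creep 'ROWS' [FORCE]. ROWS is text: rows parted by semicolons, each of 7 numbers parted by spaces: the turn, a rotation vector about the tool's x, y, z in rad, then the shift along the tool's x, y, z in mm, then the opening, from -1 (shut) to 1 (fully open). In form: rx ry rz tx ty tz fingers; .... A call has 1 to 10 rows; each row is the pose to reach, as a shift and turn from the pose commanded when the call began, along the tool's axes at that moment; what a row does not reach only later rows make up. A row lasts 1/8 s, in which the tool goes at most 62.5 mm and 10.7 degrees, less where a joint would pass 70% of its speed; a pose out of reach is approached as far as the arm can. A call with a gripper value outside its range is refused whole. The fingers move at their own pace and stop on an object; FORCE is the grip in N (left out, the last holds). Time passes only in rows, so rows that repeat a pose let the fingers close. It gives the time, the measured TCP pose, the force, the opening and the grip force at its end, in the units of the state.
- status.get_obs(): the state, without advancing time (a new reading comes with each control period).
- grab_frame(name): name is "scene" or "side" or "wrist"; returns (picture, depth): 420x560x3 uint8, red, green, blue; 420x560 float32, m along the optical axis (not along the pixel's ray), 0 where there is no reading.
- camera_model(name): a dict with "K" (3x3 intrinsics, pixels), "rvec" (rotation vector, rad) and "tvec" (3), from world to camera coordinates, as OpenCV has them. Camera axes: x right, y down, z forward; pixel columns grow to the right and rows downward; lengths in m; the calibration is good to about 2 mm. A picture is of the moment at which its call begins: read the wrist's pose just before it. camera_model takes no time and is no camera call; for the wrist camera it gives the pose at the moment of the call.
- r.hand_in(): hands the job in; it is judged then, once.
The state is a dict: "clock": time; "joints": joint angles; "qvel": joint speeds; "tau": joint torques, N m; "tcp_pos": TCP position; "orientation": TCP orientation; "contact_force": force on the tool from outside, world axes, zero at the start; "moment": the same for the moment, N m; "grip_width": finger opening in m; "gripper_force": force on a finger pad.
Only numpy, scipy, OpenCV 4.12 (cv2) and the standard library are available. Lean on these libraries where they do the work, as an engineer would, in place of code of your own. Each camera call takes 0.05 s, during which the arm holds its last target. There are 200 camera calls.

## Task

The LED module on the hot plate has just been soldered: it is far too hot to handle and its solder is still soft. Slide the spatula in under it - it will slip back until the stop bar at the rear of the plate holds it - lift it off lying on the blade, keep it near level, and set it down gently in the cooling stand so that it lies flat on both ledges inside their raised rims. Then draw the spatula out and lay it flat on the bench; touch the module with nothing but the spatula, and do not shift the things standing about.

Things in the scene. Friction and masses are not known exactly. Their poses are not given: they have to be found in the camera images.
- led_module: LED module: aluminium base 84 mm (its x) by 104 mm (its y), 5 mm thick, about 0.1 kg; white board with 12 yellow LEDs on top (10 mm high over all). Its lower edges are bevelled (2.5 mm high, 4 mm wide), so that a blade pushed along the plate rides in under it. Origin: centre of its underside; z up. Starts loose on the hot plate, up to 0.2 rad from square.
- hot_plate: Grey bench hot plate, fixed. Its flat heated plate, 160 x 160 mm, has its top 48 mm above the bench; a low control panel, 136 mm wide and at most 41 mm high, lies in front of it (x = -80 to -120 mm). Origin: at bench level under the centre of the heated plate; x points to its rear (away from the robot), y left, z up.
- stop_face (a point): Foot of the front face of the steel stop bar, at the middle: on the plate's top, 68 mm behind the plate's centre. The bar is 8 mm high and runs along y over the plate's rear edge; the module slides back until its rear edge meets this face. Axes as the hot plate's.
- cooling_stand: Cooling stand, fixed, 112 mm (x) by 130 mm (y), rims at most 52 mm high: two level ledges left and right, from y = +-40 mm outwards, with a gap 80 mm wide between them that is open at front and rear and free down to the fan's grille, 24 mm above the bench. Origin: at bench level under its centre; x points to its rear (away from the robot), z up.
- stand_seat (a point): Where the centre of the module's underside belongs: centre of the stand's pocket, level with the tops of the ledges, 46 mm above the bench. The pocket inside the 6 mm high rims is 94 mm (x) by 114 mm (y); the module's x goes along the stand's x, either way round. Axes as the stand's.
- spatula: Steel spatula with black handle, 0.14 kg, lying blade-flat on the bench and stable so. Origin: centre of the blade's underside; x points from handle to blade, z up. Blade 80 mm long (front edge, rounded, at x = +40 mm), 60 mm wide, 2 mm thick; a neck at its rear (x = -35 to -64 mm) rises to the level handle.
- spatula_grip (a point): Point to grasp, in the middle of the handle's cross-section: 90 mm behind (-x) and 43 mm above the spatula's origin. The handle is 20 mm wide (y), 22 mm high and runs from 26 mm ahead of this point to 66 mm behind it; grasp across its width. Axes as the spatula's.
- contact_spray_mid (a point): Bystander: aerosol can with orange cap, 66 mm across, 189 mm high, standing; point half-way up.
- jar_screws_mid (a point): Bystander: jar with a tan lid, 52 mm across, 66 mm high, standing; point half-way up.
- side_cutter_mid (a point): Bystander: side cutters with blue grips lying flat, 142 x 60 x 15 mm; point at the centre.
- screwdriver_red_mid (a point): Bystander: red screwdriver lying, 204 mm long (along its y), 29 mm thick; point at the centre.
- multimeter_mid (a point): Bystander: teal multimeter lying on its back, 146 mm (its x) x 69 x 47 mm; point at the centre of its body.

How it is judged:
By the outcome, as a careful person would: the job done as asked, in the order asked, and still so for the second after the job is handed in, with the robot touching nothing.
It also fails if it takes over 61 s, if anything falls off the work surface, if the arm or the gripper's body presses on something with over 40 N, if the wrist force passes 120 N, or if a joint passes its speed limit or range.

## Working session

There is one attempt and no reset: what is moved stays moved. The work goes in short steps, Python scripts to look and compute and a shell command to move; the robot and the scene stay as the last step left them, time stands still between calls to the robot, and variables do not carry over. Pictures are saved under pics/ and viewed, at most 11 in all, crops included, and the job is handed in when it is done.

```bash
mkdir -p pics
cat > h.py <<'E'
import numpy as np, cv2
from bench import status, grab_frame, camera_model, r
def cloud(name):
    m=camera_model(name); im,d=grab_frame(name)
    K=m["K"];R=cv2.Rodrigues(np.array(m["rvec"],float))[0];t=np.array(m["tvec"]).ravel()
    v,u=np.mgrid[:420,:560]
    c=np.stack([(u-K[0][2])/K[0][0]*d,(v-K[1][2])/K[1][1]*d,d],-1)
    P=(c-t)@R
    P[d==0]=np.nan
    return im,P
def save(n,im): cv2.imwrite(n,im[:,:,::-1])
def Rm(rv): return cv2.Rodrigues(np.array(rv,float))[0]
E
python3 - <<'E'
from h import *
for n in("scene","side"):
    im,P=cloud(n); np.savez(n+".npz",im=im,P=P); save(f"pics/{n}.png",im)
s=status.get_obs();print(s["tcp_pos"],s["orientation"],r.pinch_z,s["grip_width"],s["contact_force"])
E
```

```text
[6.74481730e-01 1.67001382e-05 2.30430421e-01] [-2.22059641e+00 -2.22078509e+00  1.92150256e-03] 0.0187 0.08528922534577302 [-0.1711866  -0.77744721 -0.2757576 ]
```

View pics/scene.png

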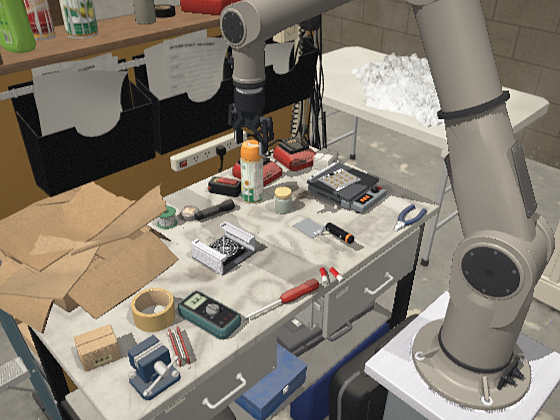

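View pics/side.png

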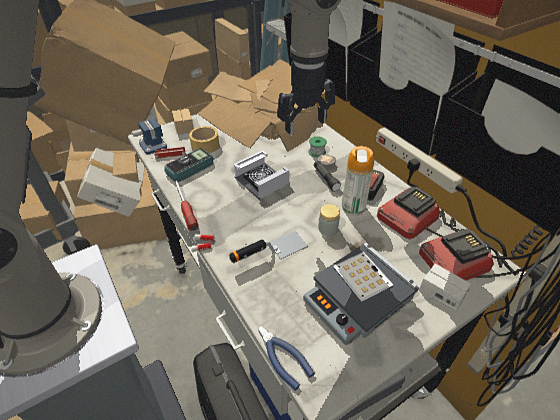

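The scene view shows the hot plate at (347,185), the stand at (223,247) and the spatula with its blade at (307,227) and handle at (340,233). I'll build an orthographic map from both clouds.

Run:
```python
from h import *
pts=[];col=[]
for n in("scene","side"):
    z=np.load(n+".npz");P=z["P"].reshape(-1,3);I=z["im"].reshape(-1,3)
    for name,(u,v) in {"scene":dict(plate=(347,182),stand=(223,247),blade=(307,227),handle=(343,233),can=(250,150)),"side":dict(plate=(370,280),stand=(262,175),blade=(291,243),handle=(250,250))}[n].items():
        print(n,name,z["P"][v,u].round(3))
    ok=np.isfinite(P).all(1)&(P[:,2]>-.01)&(P[:,2]<.2)
    pts.append(P[ok]);col.append(I[ok])
P=np.vstack(pts);C=np.vstack(col)
o=np.argsort(P[:,2]);P=P[o];C=C[o]
# 1.5mm per px ; image right = -y, up = +x
s=.0015;H,W=400,800
im=np.zeros((H,W,3),np.uint8)
v=((1.0-P[:,0])/s).astype(int);u=((.6-P[:,1])/s).astype(int)
k=(v>=1)&(v<H-1)&(u>=1)&(u<W-1)
for dv in(0,1):
  for du in (0,1):
    im[v[k]+dv,u[k]+du]=C[k]
save("pics/ortho.png",im)
```

```text
scene plate [ 0.584 -0.308  0.054]
scene stand [0.629 0.141 0.021]
scene blade [ 0.554 -0.101  0.004]
scene handle [ 0.425 -0.098  0.053]
scene can [ 0.759 -0.074  0.179]
side plate [ 0.622 -0.326  0.053]
side stand [0.628 0.142 0.021]
side blade [ 0.564 -0.107 -0.001]
side handle [ 0.446 -0.111  0.052]
```

View pics/ortho.png

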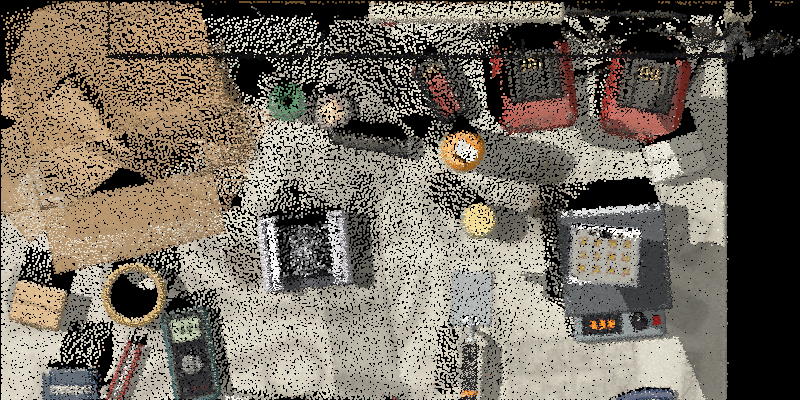

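The ortho map (1.5 mm/px, u=400 → y=0) shows the plate at about x 0.53–0.69, y −0.24…−0.40, with the module on it and slightly rotated. The stand is near (0.63,0.142), and the spatula lies along +x at y≈−0.107. Next I'll do coarse fits.

Run:
```python
from h import *
P=[];N=[]
for n in("scene","side"):
    z=np.load(n+".npz");p=z["P"].reshape(-1,3);P.append(p);N.append(z["im"].reshape(-1,3))
def rect(lbl,x,y,zz,colf=None):
    for i in (0,1):
        p=P[i];k=(p[:,0]>x[0])&(p[:,0]<x[1])&(p[:,1]>y[0])&(p[:,1]<y[1])&(p[:,2]>zz[0])&(p[:,2]<zz[1])
        if colf: k&=colf(N[i].astype(int))
        q=p[k]
        if len(q)<10: print(lbl,i,len(q));continue
        (c,s,a)=cv2.minAreaRect((q[:,:2]*1000).astype(np.float32)); print(lbl,i,len(q),np.round(c,1),np.round(s,1),round(a,2),"zmed",np.median(q[:,2]).round(4))
rect("stand",(.54,.72),(.05,.24),(.035,.06))
rect("plate",(.50,.72),(-.42,-.22),(.044,.07))
white=lambda c:(c.min(1)>150)
rect("module",(.56,.70),(-.36,-.24),(.050,.062),white)
rect("handle",(.38,.52),(-.16,-.07),(.03,.06))
rect("bladeZ",(.52,.60),(-.135,-.07),(-.01,.01),lambda c:(c[:,2]-c[:,0]>3)&(c.max(1)<200))
rect("can",(.7,.82),(-.16,-.03),(.03,.2)); rect("jar",(.62,.72),(-.16,-.08),(.02,.08))
m=camera_model("wrist");s=status.get_obs();R=Rm(m["rvec"]);C=-R.T@np.array(m["tvec"]).ravel()
T=Rm(s["orientation"]);print("cam in tool",(T.T@(C-s["tcp_pos"])).round(3),"axis",(T.T@R[2]).round(3),m["K"][0][0]); print(T.round(3))
```

```text
stand 0 702 [625.4 145.1] [112.3 132.5] 5.78 zmed 0.0469
stand 1 567 [625.3 142.6] [108.8 132.2] 5.76 zmed 0.0465
plate 0 1492 [ 601.1 -321.5] [183.2 168.1] 3.43 zmed 0.0502
plate 1 4721 [ 611.7 -321.2] [160.8 160.8] 4.41 zmed 0.0487
module 0 346 [ 631.3 -298.8] [115.9 119.7] 89.68 zmed 0.055
module 1 1175 [ 631.7 -300.6] [117.8 120.3] 89.73 zmed 0.0538
handle 0 303 [ 449.  -101.8] [ 22.9 107.4] 87.07 zmed 0.0504
handle 1 420 [ 449.7 -105.3] [ 20.6 104.3] 88.5 zmed 0.0514
bladeZ 0 12 [ 561.2 -103. ] [57.7 57.6] 82.29 zmed 0.0026
bladeZ 1 190 [ 556.2 -106.3] [57.4 73.5] 88.38 zmed 0.0015
can 0 1153 [777.3 -79.7] [85.  64.5] 63.5 zmed 0.1195
can 1 1497 [ 778.2 -115.7] [ 59.5 100.5] 11.71 zmed 0.1304
jar 0 354 [ 668.8 -115.5] [51.  56.1] 15.88 zmed 0.0528
jar 1 469 [ 670.  -119.5] [51.2 51.1] 34.68 zmed 0.0608
cam in tool [ 0.077  0.001 -0.142] axis [-0.3    0.001  0.954] 344.93939390589367
[[-0.     1.    -0.002]
 [ 1.     0.    -0.   ]
 [-0.    -0.002 -1.   ]]
```

```bash
python3 -m creep '0 0 -0.17 -10 -22 0 1; 0 0 -0.34 -22 -44 0 1; 0 0 -0.51 -34 -66 10 1; 0 0 -0.68 -46 -88 20 1; 0 0 -0.85 -58 -110 30 1; 0 0 -1.02 -70 -132 40 1; 0 0 -1.19 -82 -154 50 1; 0 0 -1.36 -94 -176 60 1; 0 0 -1.53 -105 -204 70 1; 0 0 -1.571 -105 -204 70 1' 60
python3 - <<'E'
from h import *
im,P=cloud("wrist");save("pics/w1.png",im);np.savez("w1.npz",im=im,P=P)
E
```

```text
clock: 1.35
tcp_pos: [0.4678, -0.1062, 0.16]
orientation: [0.001, -3.138, 0.0]
contact_force: [0.5, 0.7, -0.3]
grip_width: 0.0855
gripper_force: 0.0
```

View pics/w1.png

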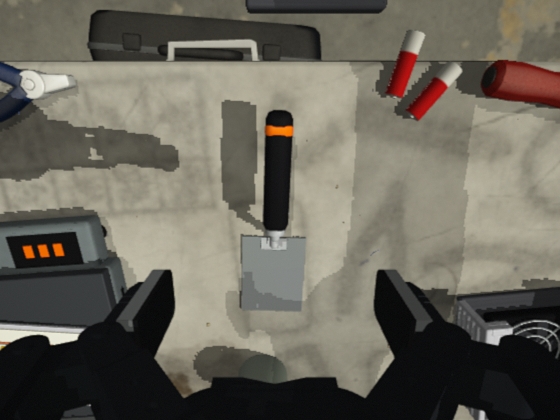

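The wrist picture is upside down (top is the robot side). The handle runs from (279,110) to (277,235), and the blade spans columns 241–306, rows 236–310.

Run:
```python
from h import *
z=np.load("w1.npz");P=z["P"];I=z["im"].astype(int)
def rect(l,k):
    q=P[k];c,s,a=cv2.minAreaRect((q[:,:2]*1000).astype(np.float32));print(l,len(q),np.round(c,1),np.round(s,1),round(a,2),np.nanmedian(q[:,2]).round(4),np.percentile(q[:,0],[.5,99.5]).round(4))
v,u=np.mgrid[:420,:560]
rect("handle",(u>255)&(u<300)&(v>100)&(v<240)&(P[...,2]>.042)&(P[...,2]<.06))
b=(u>236)&(u<312)&(v>234)&(v<316)&(I[...,2]-I[...,0]>3)&(I.sum(2)<520)&(I.sum(2)>330)
n,L,S,_=cv2.connectedComponentsWithStats(b.astype(np.uint8));b=L==1+np.argmax(S[1:,4]);rect("blade",b)
k=(u>255)&(u<300)&(v>100)&(v<235)&(P[...,2]>.042)&(P[...,2]<.06)
q=P[k];print("handle slope",np.polyfit(q[:,0],q[:,1],1))
for vv in range(240,312,10):
    r_=np.where(b[vv])[0]; print(vv,P[vv,r_[0]].round(4),P[vv,r_[-1]].round(4))
bench=(u>320)&(u<350)&(v>150)&(v<290);print("bench z",np.nanmedian(P[bench][:,2]))
```

```text
handle 3287 [ 449.8 -104.1] [ 20.5 101.1] 88.18 0.0526 [0.3999 0.4981]Traceback (most recent call last):
  File "<stdin>", line 8, in <module>
    return _wrapfunc(a, 'argmax', axis=axis, out=out, **kwds)
    return bound(*args, **kwds)
ValueError: attempt to get argmax of an empty sequence
```

Run:
```python
from h import *
z=np.load("w1.npz");P=z["P"];I=z["im"].astype(int)
for (u,v) in [(243,238),(303,240),(300,307),(242,307)]: print(P[v,u].round(4))
v,u=np.mgrid[:420,:560]
k=(u>255)&(u<300)&(v>100)&(v<235)&(P[...,2]>.042)&(P[...,2]<.06)
q=P[k];m=q[:,:2].mean(0);w=np.linalg.svd(q[:,:2]-m,full_matrices=False)[2][0];w*=np.sign(w[0]);print(m,"yaw",np.arctan2(w[1],w[0]))
k=(u>320)&(u<345)&(v>150)&(v<290);print(np.nanmedian(P[k][:,2]))
print(I[270,270],I[270,330])
g=cv2.cvtColor(z["im"],cv2.COLOR_RGB2GRAY);print(g[305:316,270],g[270,234:246],g[270,298:310])
```

```text
[ 0.5161 -0.1347  0.0019]
[ 0.5177 -0.0784  0.0026]
[ 0.5908 -0.0794  0.0014]
[ 0.5911 -0.1376  0.001 ]
[ 0.44315826 -0.10390325] yaw -0.033912037787607645
-0.0007647843575482465
[133 138 135] [181 177 159]
[111 110 110 110 113 127 149 151 151 148 147] [159 155 153 151 154 158 160 139 127 134 135 136] [136 135 136 135 135 136 153 163 161 161 164 168]
```

```bash
python3 -m creep '0 0 0.03 2.3 1 40 1; 0 0 0.03 2.3 1 80 1; 0 0 0.03 2.3 1 115 1; 0 0 0.03 2.3 1 136 1; 0 0 0.03 2.3 1 136 0; 0 0 0.03 2.3 1 136 -0.6; 0 0 0.03 2.3 1 136 -1; 0 0 0.03 2.3 1 136 -1; 0 0 0.03 2.3 1 136 -1; 0 0 0.03 2.3 1 136 -1' 100
```

```text
clock: 2.65
tcp_pos: [0.4694, -0.1042, 0.0263]
orientation: [0.047, 3.139, -0.001]
contact_force: [-2.1, 0.3, 5.8]
grip_width: 0.0184
gripper_force: 97.4
```

```bash
python3 -m creep '0 0 0 0 0 -20 -1; 0 0 0 -10 0 -50 -1; 0 0 0 -20 0 -80 -1; 0 0 0 -30 0 -110 -1; 0 0 0 -30 0 -110 -1; 0 0 0 -30 0 -110 -1'
python3 - <<'E'
from h import *
s=status.get_obs();print(np.round(s["joints"],3),s["tcp_pos"],s["orientation"],s["contact_force"],s["moment"])
im,P=cloud("wrist");save("pics/w2.png",im);np.savez("w2.npz",im=im,P=P,R=Rm(s["orientation"]),t=s["tcp_pos"])
E
```

```text
clock: 3.4
tcp_pos: [0.4976, -0.1049, 0.1346]
orientation: [-0.047, -3.14, 0.0]
contact_force: [-0.9, -0.1, -1.6]
grip_width: 0.0184
gripper_force: 97.7
[ 0.3    0.343 -0.258  2.025  0.121  0.79   1.512] [ 0.4975958  -0.10491825  0.13459094] [-4.69798995e-02 -3.13975109e+00  5.58939745e-05] [-0.89540769 -0.13886294 -1.62446147] [0.04064557 0.12424876 0.01015772]
```

View pics/w2.png

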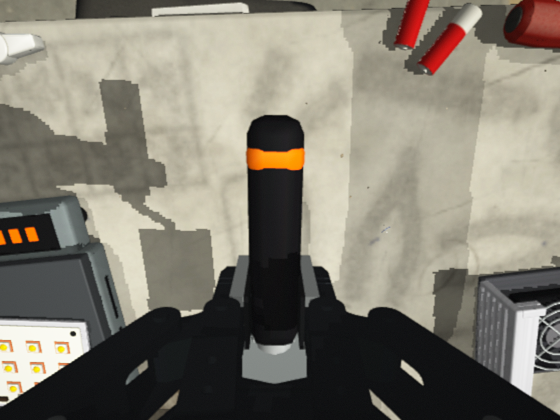

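The spatula is held. The handle runs from rows 115–345 around column 275, and the fingers hide most of the blade. I'll compute its pose in the tool frame.

Run:
```python
from h import *
z=np.load("w2.npz");P=z["P"];R=z["R"];t=z["t"]
print("cmd pitch/yaw: tool z",R[:,2].round(4),"x",R[:,0].round(4))
Q=(P-t)@R   # tool coords
v,u=np.mgrid[:420,:560]
k=(u>262)&(u<288)&(v>118)&(v<250)&np.isfinite(Q).all(-1)
q=Q[k];
c=np.polyfit(q[:,0],q[:,2],1);r_=q[:,2]-np.polyval(c,q[:,0]);g=abs(r_)<.002;c=np.polyfit(q[g,0],q[g,2],1);print("top line z=a x+b",c,"x range",q[g,0].min(),q[g,0].max())
k=(u>235)&(u<310)&(v>110)&(v<240)&(Q[...,2]<np.polyval(c,Q[...,0])+.02)&(P[...,2]>.1)
q=Q[k];print("rear x",np.percentile(q[:,0],99.8), "ycenter rear/front",[ (np.percentile(a[:,1],1)+np.percentile(a[:,1],99))/2 for a in (q[q[:,0]>.05],q[q[:,0]<.05])],q[:,0].min())
# scene & side views of blade
for n in("scene","side"):
    im,P=cloud(n);k=(abs(P[...,0]-.585)<.06)&(abs(P[...,1]+.105)<.045)&(P[...,2]>.08)&(P[...,2]<.16)
    q=P[k];q=(q-t)@R;print(n,len(q));
    b=q[(q[:,2]>.005)&(q[:,0]<-.06)]
    if len(b)>20:
        A=np.c_[b[:,:2],np.ones(len(b))];s=np.linalg.lstsq(A,b[:,2],rcond=None)[0];print(" plane",s,"at x=-.09:",s@[-.09,0,1],"min x",np.percentile(b[:,0],1),"y",np.percentile(b[:,1],[1,99]))
```

```text
cmd pitch/yaw: tool z [-0.0015 -0.     -1.    ] x [-0.9996  0.0299  0.0015]
top line z=a x+b [ 0.00789355 -0.02696239] x range 0.023328906294011045 0.06951017735322068
rear x 0.0703198842323083 ycenter rear/front [np.float64(0.0005806663224288185), np.float64(0.0004500062432726453)] 0.024900748183589845
scene 350
 plane [-0.00338918 -0.0072725   0.0246058 ] at x=-.09: 0.02491082761191085 min x -0.12353846396707807 y [-0.03182907  0.03016518]
side 627
 plane [-0.00790525  0.00117232  0.02504854] at x=-.09: 0.025760013027593162 min x -0.1235604998172046 y [-0.03054844  0.02966378]
```

```bash
cat > fit.py <<'E'
from h import *
from scipy.spatial import cKDTree
def big(k,P,t=.004):
    k=k.astype(np.uint8);n,L,S,_=cv2.connectedComponentsWithStats(k,connectivity=8);return L==1+np.argmax(S[1:,4])
def box(l,q):
    q=q[:,:2]*1000
    c,s,a=cv2.minAreaRect(q.astype(np.float32));a=(a+45)%90-45
    th=np.radians(a);e=np.array([np.cos(th),np.sin(th)]);f=np.array([-e[1],e[0]])
    print(l,len(q),"c",np.round(c,1),"ext x,y",np.ptp(q@e).round(1),np.ptp(q@f).round(1),"yaw",round(th,4))
def module(n,P,I):
    I=I.astype(int)
    k=(abs(P[...,0]-.63)<.09)&(abs(P[...,1]+.31)<.09)&(P[...,2]>.0515)&(P[...,2]<.064)
    w=k&(I.min(2)>165)
    w=cv2.morphologyEx(w.astype(np.uint8),cv2.MORPH_OPEN,np.ones((3,3)))
    w=big(w,P); box(n+" board",P[w]); return k,w
E
python3 - <<'E'
from fit import *
for n in("scene","side"):
    z=np.load(n+".npz");P=z["P"];I=z["im"]
    k,w=module(n,P,I)
    box(n+" all>51.5",P[big(k,P)])
    p=(abs(P[...,0]-.61)<.13)&(abs(P[...,1]+.32)<.12)&(P[...,2]>.0455)&(P[...,2]<.0505);p=big(p,P);box(n+" plate",P[p])
    s=(abs(P[...,0]-.63)<.1)&(abs(P[...,1]-.145)<.1)&(P[...,2]>.048)&(P[...,2]<.058);box(n+" stand rim",P[s])
z=np.load("side.npz");im=z["im"][230:350,290:430];save("pics/plate.png",cv2.resize(im,None,fx=4.5,fy=4.5,interpolation=cv2.INTER_CUBIC))
E
```

```text
scene board 9 c [ 580.7 -336.9] ext x,y 6.2 19.6 yaw 0.6596
scene all>51.5 471 c [ 619.1 -306.1] ext x,y 97.8 111.0 yaw -0.0772
scene plate 708 c [ 610.  -320.8] ext x,y 162.5 166.8 yaw 0.0771
scene stand rim 260 c [625.5 144. ] ext x,y 112.2 130.5 yaw 0.0997
side board 17 c [ 650.9 -341.8] ext x,y 6.3 13.2 yaw -0.6508
side all>51.5 1443 c [ 615.2 -306.3] ext x,y 87.5 105.4 yaw -0.0752
side plate 2715 c [ 611.8 -321.2] ext x,y 160.4 160.8 yaw 0.0759
side stand rim 203 c [624.8 144.1] ext x,y 108.0 129.0 yaw 0.0978
```

View pics/plate.png

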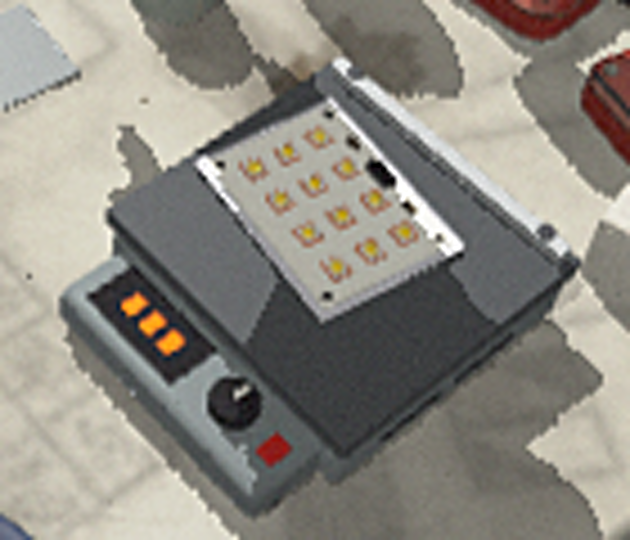

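The module sits at (615.5,−306) with yaw −0.075. The plate is at (611.5,−321) with yaw +0.076, and its stop bar is at the rear. Next I'll move the blade to in front of the plate.

```bash
cat > to.py <<'E'
import sys
from h import *
# target blade-centre (underside) x y z mm, yaw, nose-up pitch -> turn/shift in tool axes
def go(x,y,z,yaw,pitch=0,off=(-.085,0,.0263)):
    s=status.get_obs();R=Rm(s["orientation"]);t=np.array(s["tcp_pos"])
    off=np.array(off);cur=(t+R@off)*1000
    c,s_=np.cos(yaw),np.sin(yaw)
    R1=np.array([[-c,-s_,0],[-s_,c,0],[0,0,-1]]) # columns: x=-e, y=f, z=-up
    R1[:,1]=[-s_,c,0];R1[:,0]=[-c,-s_,0];R1[:,2]=[0,0,-1]
    R1=R1@cv2.Rodrigues(np.array([0,pitch,0.]))[0]
    T=np.array([x,y,z])/1000-R1@off
    e=-R[:,0]
    print("blade now",cur.round(1),"yaw",np.arctan2(e[1],e[0]).round(4),"noseup",np.arcsin(e[2]).round(4),"F",np.round(s["contact_force"],1),"t",s["clock"])
    print("turn",cv2.Rodrigues(R.T@R1)[0].ravel().round(4),"shift",(R.T@(T-t)*1000).round(1),"noseup target",np.arcsin(-R1[2,0]).round(3))
if __name__=="__main__": go(*map(float,sys.argv[1:]))
E
python3 - <<'E'
from to import *
c=np.array([611.5,-321]);p=.076;e=np.array([np.cos(p),np.sin(p)]);f=np.array([-e[1],e[0]])
for a in(-100,-55,14): print(a,(c+a*e+14.5*f).round(1))
q=c-100*e+14.5*f
go(*q,75,p); go(*q,52,p,.02)
E
```

```text
-100 [ 510.7 -314.1]
-55 [ 555.6 -310.7]
14 [ 624.4 -305.5]
blade now [ 582.3 -107.3  107.5] yaw -0.0298 noseup -0.0026 F [ 0.2 -0.4 -0.8] t 3.55
turn [ 0.0004 -0.0026 -0.1058] shift [  64.9 -217.8   32.9] noseup target -0.0
blade now [ 582.3 -107.3  107.5] yaw -0.0298 noseup -0.0026 F [ 0.2 -0.4 -0.8] t 3.55
turn [ 0.0014  0.0174 -0.1058] shift [  64.3 -217.8   54.2] noseup target -0.02
```

```bash
python3 -m creep '0 0 0 25 -20 0 -1; 0 0 -0.02 50 -50 0 -1; 0 0 -0.05 65 -85 0 -1; 0 0 -0.08 65 -120 0 -1; 0 0 -0.106 65 -155 0 -1; 0 0 -0.106 65 -190 0 -1; 0 0 -0.106 65 -210 10 -1; 0 0 -0.106 65 -218 25 -1; 0 0.017 -0.106 64.5 -218 40 -1; 0 0.017 -0.106 64.5 -218 40 -1'; python3 to.py 510.7 -314.1 50 .076 .02
```

```text
clock: 4.8
tcp_pos: [0.4274, -0.3185, 0.0934]
orientation: [0.123, -3.119, -0.005]
contact_force: [-0.2, -0.7, -0.9]
grip_width: 0.0182
gripper_force: 97.7
blade now [ 511.6 -311.7   65.4] yaw 0.0789 noseup -0.0199 F [-0.2 -0.7 -0.9] t 4.8
turn [0.0038 0.0001 0.0029] shift [ 0.8 -2.  15.4] noseup target -0.02
```

```bash
python3 -m creep '0.003 0 0.003 1 -2 8 -1; 0.003 0 0.003 1 -2 13 -1; 0.003 0 0.003 1 -2 15 -1; 0.003 0 0.003 1 -2 16 -1; 0.003 0 0.003 1 -2 16.5 -1; 0.003 0 0.003 1 -2 17 -1; 0.003 0 0.003 1 -2 17 -1'; python3 to.py 510.7 -314.1 48.5 .076 .02
```

```text
clock: 5.68
tcp_pos: [0.4266, -0.3229, 0.0784]
orientation: [0.114, -3.123, 0.004]
contact_force: [0.6, -0.0, -1.0]
grip_width: 0.0182
gripper_force: 97.7
blade now [ 510.9 -316.8   50.7] yaw 0.0731 noseup -0.0169 F [ 0.6 -0.  -1. ] t 5.675
turn [-0.0021  0.0031 -0.0029] shift [-0.1  2.4  1.9] noseup target -0.02
```

```bash
python3 -m creep '0 0.003 0 0 1.5 0.7 -1; 0 0.003 -0.002 0 2 1.4 -1; 0 0.003 -0.002 0 2 2 -1; 0 0.003 -0.002 0 2 2.5 -1; 0 0.003 -0.002 0 2 2.5 -1'; python3 to.py 510.7 -314.1 48.5 .076 .02
```

```text
clock: 6.3
tcp_pos: [0.4267, -0.3211, 0.0761]
orientation: [0.117, -3.12, 0.005]
contact_force: [-0.9, 0.6, 3.0]
grip_width: 0.0186
gripper_force: 98.4
blade now [ 511.  -314.8   48.2] yaw 0.0752 noseup -0.0193 F [-0.9  0.6  3. ] t 6.3
turn [-0.0024  0.0007 -0.0008] shift [ 0.2  0.6 -0.4] noseup target -0.02
```

```bash
python3 -m creep '0 0 0 -4 0.5 0.6 -1; 0 0 0 -9 0.5 0.6 -1; 0 0 0 -14 0.5 0.5 -1; 0 0 0 -20 0.5 0.4 -1; 0 0 0 -26 0.5 0.3 -1; 0 0 0 -32 0.5 0.2 -1; 0 0 0 -38 0.5 0.1 -1; 0 0 0 -44 0.5 0 -1; 0 0 0 -50 0.5 -0.1 -1; 0 0 0 -50 0.5 -0.1 -1'; python3 to.py 624.4 -305.5 48.5 .076 .02
python3 - <<'E'
from fit import *
im,P=cloud("side");k,w=module("side",P,im);box("all",P[big(k,P)])
E
```

```text
clock: 7.55
tcp_pos: [0.4778, -0.3171, 0.0755]
orientation: [0.117, -3.122, 0.006]
contact_force: [0.3, -0.3, 4.2]
grip_width: 0.0188
gripper_force: 98.7
blade now [ 562.1 -310.8   47.7] yaw 0.0751 noseup -0.0176 F [ 0.3 -0.3  4.2] t 7.55
turn [-0.0032  0.0024 -0.0009] shift [-62.6   0.4  -2.1] noseup target -0.02
side board 1031 c [ 636.5 -299.1] ext x,y 83.5 104.3 yaw 0.095
all 1690 c [ 643.3 -319. ] ext x,y 95.8 149.5 yaw 0.0765
```

```bash
python3 -m creep '0 0 0 -4 1 0 -1; 0 0 0 -9 2 -0.1 -1; 0 0 0 -14 3 -0.2 -1; 0 0 0 -19 4 -0.3 -1; 0 0 0 -24 5 -0.4 -1; 0 0 0 -29 5.5 -0.5 -1; 0 0 0 -34 5.5 -0.6 -1; 0 0 0 -39 5.5 -0.7 -1; 0 0 0 -39 5.5 -0.7 -1'; python3 to.py 624.4 -300.5 48.5 .076 .01
python3 - <<'E'
from fit import *
im,P=cloud("side");k,w=module("side",P,im);print(np.median(P[w][:,2]));save("pics/s3.png",cv2.resize(im[200:350,260:440],None,fx=4,fy=4,interpolation=cv2.INTER_CUBIC))
E
```

```text
clock: 8.72
tcp_pos: [0.5155, -0.3086, 0.0753]
orientation: [0.117, -3.121, 0.006]
contact_force: [-1.3, -0.8, 5.0]
grip_width: 0.0181
gripper_force: 98.9
blade now [ 599.8 -302.3   47.4] yaw 0.075 noseup -0.0188 F [-1.3 -0.8  5. ] t 8.725
turn [-0.0028 -0.0088 -0.001 ] shift [-24.5  -0.2  -0.8] noseup target -0.01
side board 868 c [ 640.3 -300.3] ext x,y 93.6 104.3 yaw 0.1552
0.05585660952782649
```

View pics/s3.png

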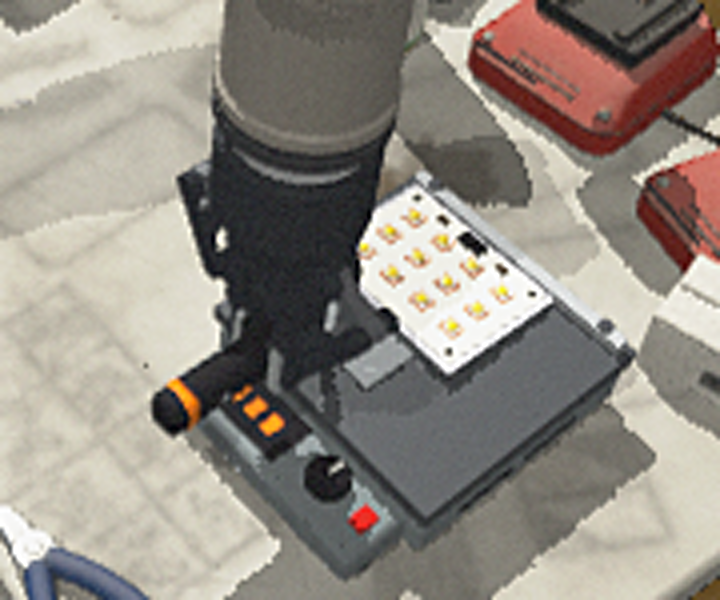

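The blade is under the module from the front (it's visible at (380,360), entering beneath it), and the module rests against the stop bar. I'll finish the insertion.

```bash
python3 -m creep '0 0 0 -5 0 -0.1 -1; 0 0 0 -10 0 -0.2 -1; 0 0 0 -15 0 -0.3 -1; 0 0 0 -20 0 -0.4 -1; 0 0 0 -24 0 -0.5 -1; 0 0 0 -24 0 -0.5 -1'; python3 to.py 624.4 -300.5 56 .076 -.02
python3 - <<'E'
from fit import *
for n in("scene","side"):
    im,P=cloud(n);k,w=module(n,P,im)
E
```

```text
clock: 9.52
tcp_pos: [0.5393, -0.3068, 0.0753]
orientation: [0.117, -3.121, 0.005]
contact_force: [-0.3, -1.1, 5.1]
grip_width: 0.0186
gripper_force: 98.8
blade now [ 623.6 -300.5   47.4] yaw 0.0749 noseup -0.0189 F [-0.3 -1.1  5.1] t 9.525
turn [-0.0028 -0.0389 -0.0011] shift [ 0.3 -0.2 -5.3] noseup target 0.02
scene board 360 c [ 637.3 -301.1] ext x,y 93.3 112.7 yaw 0.1822
side board 746 c [ 643.1 -306.4] ext x,y 93.2 89.2 yaw 0.0754
```

```bash
python3 -m creep '0 -0.012 0 0.5 0 -1 -1; 0 -0.024 0 1 0 -2 -1; -0.003 -0.036 0 1.5 0 -4 -1; -0.003 -0.036 0 1.5 0 -7 -1; -0.003 -0.036 0 1.5 0 -11 -1; -0.003 -0.036 0 1.5 0 -16 -1; -0.003 -0.036 0 1.5 0 -21 -1; -0.003 -0.036 0 1.5 0 -26 -1; -0.003 -0.036 0 1.5 0 -30 -1; -0.003 -0.036 0 1.5 0 -30 -1'; python3 to.py 580 -250 85 .085 -.02
python3 - <<'E'
from fit import *
im,P=cloud("side");save("pics/s4.png",cv2.resize(im[190:340,260:440],None,fx=4,fy=4,interpolation=cv2.INTER_CUBIC))
E
```

```text
clock: 10.88
tcp_pos: [0.538, -0.3066, 0.1053]
orientation: [-0.118, 3.123, 0.002]
contact_force: [-0.3, -0.7, -1.5]
grip_width: 0.0184
gripper_force: 97.6
blade now [ 623.2 -300.1   80.5] yaw 0.0753 noseup 0.0167 F [-0.3 -0.7 -1.5] t 10.875
turn [ 0.0003 -0.0033 -0.0097] shift [39.3 52.4 -4.9] noseup target 0.02
```

View pics/s4.png

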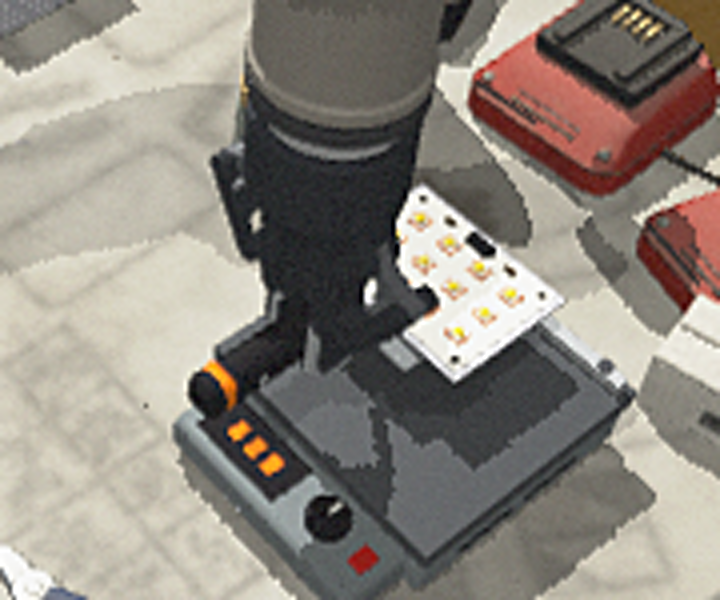

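The module is lifted clear and lies on the blade. Next I'll measure its pose relative to the tool.

```bash
cat > mod.py <<'E'
from h import *
from scipy.optimize import least_squares
# module pose in tool frame, merged views: board plane + rectangle 84x104
def mod(off=(-.085,0,.0263)):
    s=status.get_obs();R=Rm(s["orientation"]);t=np.array(s["tcp_pos"]);A=[]
    for n in("scene","side"):
        im,P=cloud(n);Q=(P-t)@R-np.array(off);Q[...,0]*=-1;Q[...,2]*=-1  # blade frame (x fwd, z up; y kept)
        k=(abs(Q[...,0]-.012)<.065)&(abs(Q[...,1])<.075)&(Q[...,2]>.001)&(Q[...,2]<.018)&(im.min(2)>110)
        k=cv2.morphologyEx(k.astype(np.uint8),cv2.MORPH_OPEN,np.ones((3,3)))
        nn,L,S,_=cv2.connectedComponentsWithStats(k);k=L==1+np.argmax(S[1:,4])
        q=Q[k];c=np.linalg.lstsq(np.c_[q[:,:2],np.ones(len(q))],q[:,2],rcond=None)[0]
        print(n,len(q),"x",np.percentile(q[:,0],[.5,99.5]).round(4),"y",np.percentile(q[:,1],[.5,99.5]).round(4),"z=",c.round(4))
        # edges: front (max x per y bin)
        for ax,lab in((0,"x"),(1,"y")):
            o=1-ax;b=np.arange(q[:,o].min()+.008,q[:,o].max()-.008,.004)
            for sg in(1,-1):
                e=[]
                for b0 in b:
                    w=q[(q[:,o]>=b0)&(q[:,o]<b0+.004)]
                    if len(w)>3: e.append((b0+.002,sg*np.max(sg*w[:,ax])))
                e=np.array(e)
                if len(e)>5: m=np.polyfit(*e.T,1);rs=np.std(e[:,1]-np.polyval(m,e[:,0]));print("  edge",lab,sg,"mid",np.median(e[:,1]).round(4),"slope",m[0].round(3),"res",rs.round(4))
if __name__=="__main__": mod()
E
python3 mod.py
```

```text
scene 470 x [-0.0457  0.0541] y [-0.0545  0.0528] z= [0.0034 0.0038 0.0081]
  edge x 1 mid 0.0477 slope 0.012 res 0.0063
  edge x -1 mid -0.0297 slope -0.078 res 0.0078
  edge y 1 mid 0.0502 slope 0.26 res 0.0109
  edge y -1 mid -0.0471 slope -0.407 res 0.0122
side 934 x [-0.0279  0.0544] y [-0.0519  0.0473] z= [-0.0073  0.0082  0.007 ]
  edge x 1 mid 0.0519 slope 0.008 res 0.0046
  edge x -1 mid 0.0007 slope 0.667 res 0.0072
  edge y 1 mid 0.0296 slope 1.107 res 0.0071
  edge y -1 mid -0.0512 slope 0.013 res 0.0005
```

```bash
python3 to.py 560 -200 105 .075 -.017;python3 to.py 560 30 105 .092 -.017
```

```text
blade now [ 622.7 -300.    79.7] yaw 0.0752 noseup 0.0157 F [-0.7 -0.5 -1.1] t 11.025
turn [ 0.0011 -0.0013  0.0002] shift [ 54.7 104.5 -25.9] noseup target 0.017
blade now [ 622.7 -300.    79.7] yaw 0.0752 noseup 0.0157 F [-0.7 -0.5 -1.1] t 11.025
turn [ 0.0008 -0.0013 -0.0168] shift [ 37.4 332.4 -25.4] noseup target 0.017
```

```bash
python3 -m creep '0 0 0 3 3 -5 -1; 0 0 0 8 8 -12 -1; 0 0 0 15 17 -19 -1; 0 0 0 23 29 -24 -1; 0 0 0 32 43 -26 -1; 0 0 0 41 58 -26 -1; 0 0 0 48 73 -26 -1; 0 0 0 53 86 -26 -1; 0 0 0 55 97 -26 -1; 0 0 0 55 104 -26 -1'; python3 to.py 560 30 105 .092 -.017
```

```text
clock: 12.28
tcp_pos: [0.4747, -0.2062, 0.1301]
orientation: [-0.118, 3.123, 0.002]
contact_force: [-0.6, -0.6, -1.8]
grip_width: 0.0184
gripper_force: 97.7
blade now [ 559.9 -199.7  105.2] yaw 0.0757 noseup 0.0162 F [-0.6 -0.6 -1.8] t 12.275
turn [ 0.0007 -0.0008 -0.0163] shift [-17.5 227.7   0.7] noseup target 0.017
```

```bash
python3 -m creep '0 0 0 0 6 0 -1; 0 0 0 0 16 0 -1; 0 0 0 0 30 0 -1; 0 0 0 0 46 0 -1; 0 0 0 0 62 0 -1; 0 0 0 0 78 0 -1; 0 0 0 0 93 0 -1; 0 0 0 0 105 0 -1; 0 0 0 0 113 0 -1; 0 0 0 0 117 0 -1'; python3 to.py 560 30 105 .092 -.017
```

```text
clock: 13.52
tcp_pos: [0.4659, -0.0899, 0.1302]
orientation: [-0.118, 3.123, 0.002]
contact_force: [-0.8, 0.1, -1.7]
grip_width: 0.0184
gripper_force: 97.7
blade now [551.1 -83.5 105.3] yaw 0.0754 noseup 0.0161 F [-0.8  0.1 -1.7] t 13.525
turn [ 0.0006 -0.0009 -0.0166] shift [-17.4 111.1   0.7] noseup target 0.017
```

```bash
python3 -m creep '0 0 -0.001 0 6 0 -1; 0 0 -0.003 -1 16 0 -1; 0 0 -0.006 -3 30 0 -1; 0 0 -0.009 -6 46 0 -1; 0 0 -0.012 -9 62 0 -1; 0 0 -0.015 -12 78 0 -1; 0 0 -0.017 -15 93 0 -1; 0 0 -0.017 -17 105 0 -1; 0 0 -0.017 -18 113 0 -1; 0 0 -0.017 -18 117 0 -1'; python3 to.py 613.3 142.8 90 .092 -.017
```

```text
clock: 14.78
tcp_pos: [0.475, 0.0281, 0.1305]
orientation: [-0.144, 3.122, 0.002]
contact_force: [0.5, 0.3, -2.3]
grip_width: 0.0184
gripper_force: 97.7
blade now [560.1  36.  105.6] yaw 0.0924 noseup 0.016 F [ 0.5  0.3 -2.3] t 14.775
turn [ 0.0006 -0.001   0.0004] shift [-62.6 101.5  16.8] noseup target 0.017
```

```bash
python3 -m creep '0 0 0 -3 6 0 -1; 0 0 0 -8 15 0 -1; 0 0 0 -15 28 0 -1; 0 0 0 -24 43 0 -1; 0 0 0 -34 58 2 -1; 0 0 0 -44 73 5 -1; 0 0 0 -52 86 9 -1; 0 0 0 -59 95 13 -1; 0 0 0 -62 101 16 -1; 0 0 0 -62 101 17 -1'; python3 to.py 613.3 142.8 70 .092 -.0; python3 mod.py
python3 - <<'E'
from h import *
im,P=cloud("side");save("pics/s5.png",cv2.resize(im[80:230,190:350],None,fx=4,fy=4,interpolation=cv2.INTER_CUBIC));np.savez("s5.npz",im=im,P=P)
E
```

```text
clock: 16.02
tcp_pos: [0.5276, 0.1343, 0.1143]
orientation: [-0.145, 3.123, 0.002]
contact_force: [0.2, -0.5, -1.9]
grip_width: 0.0182
gripper_force: 97.8
blade now [612.6 142.2  89.3] yaw 0.0926 noseup 0.0155 F [ 0.2 -0.5 -1.9] t 16.025
turn [0.0006 0.0155 0.0006] shift [-0.9  0.6 18. ] noseup target -0.0
scene 656 x [-0.0473  0.0527] y [-0.043   0.0528] z= [ 0.0103 -0.0062  0.0077]
  edge x 1 mid 0.0479 slope -0.048 res 0.0065
  edge x -1 mid -0.0291 slope -0.545 res 0.0173
  edge y 1 mid 0.0508 slope 0.277 res 0.0101
  edge y -1 mid -0.0278 slope -0.416 res 0.0051
side 599 x [-0.0294  0.0539] y [-0.0534  0.0493] z= [-0.0007  0.0046  0.0072]
  edge x 1 mid 0.0469 slope -0.108 res 0.0065
  edge x -1 mid -0.0276 slope 0.039 res 0.0026
  edge y 1 mid 0.0476 slope 0.034 res 0.0027
  edge y -1 mid -0.0515 slope -0.035 res 0.0014
```

View pics/s5.png

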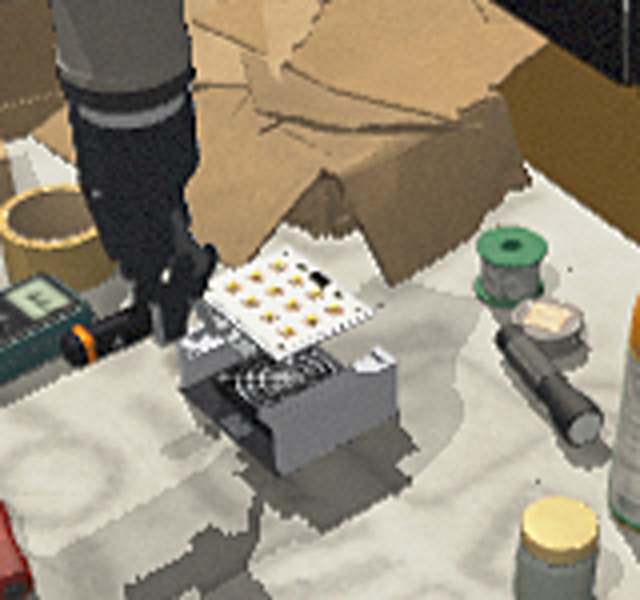

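The module sits level on the blade above the stand, with the rims visible at (200,330) and (375,360). I'll lower it to just above the rims and recheck.

```bash
python3 -m creep '0 0 0 0 0 4 -1; 0 0.004 0 0 0 10 -1; 0 0.008 0 -0.5 0.5 16 -1; 0 0.012 0 -1 0.6 22 -1; 0 0.015 0 -1 0.6 27 -1; 0 0.015 0 -1 0.6 31 -1; 0 0.015 0 -1 0.6 33 -1; 0 0.015 0 -1 0.6 33 -1'; python3 to.py 613.3 142.8 39 .092 -.0
python3 - <<'E'
from h import *
s=status.get_obs();R=Rm(s["orientation"]);t=np.array(s["tcp_pos"]);q=0.099
e=np.array([np.cos(q),np.sin(q)]);f=np.array([-e[1],e[0]])
for n in("scene","side"):
    im,P=cloud(n);D=P[...,:2]-np.array([.6252,.144]);X=D@e;Y=D@f;Z=P[...,2]
    # module: z>57 ; in the stand frame
    k=(abs(X)<.06)&(abs(Y)<.065)&(Z>.0575)&(Z<.075)&(im.min(2)>110);k=cv2.morphologyEx(k.astype(np.uint8),cv2.MORPH_OPEN,np.ones((3,3)))>0
    print(n,"module X",np.percentile(X[k],[.5,2,98,99.5]).round(4),"Y",np.percentile(Y[k],[.5,2,98,99.5]).round(4),k.sum())
    r_=(abs(X)<.07)&(abs(Y)<.08)&(abs(Y)>.054)&(Z>.046)&(Z<.055)
    print("  rim X",np.percentile(X[r_],[.5,99.5]).round(4),"Y",np.percentile(Y[r_],[.5,99.5]).round(4),r_.sum())
    if n=="side": save("pics/s6.png",cv2.resize(im[110:210,210:310],None,fx=6,fy=6,interpolation=cv2.INTER_CUBIC))
E
```

```text
clock: 17.18
tcp_pos: [0.5291, 0.1348, 0.0816]
orientation: [-0.145, 3.137, 0.001]
contact_force: [-0.1, 0.5, -3.6]
grip_width: 0.0183
gripper_force: 97.8
blade now [613.8 142.6  55.3] yaw 0.0923 noseup 0.0009 F [-0.1  0.5 -3.6] t 17.175
turn [0.0006 0.0009 0.0003] shift [ 0.4  0.2 16.3] noseup target -0.0
scene module X [-0.0518 -0.0479  0.0377  0.0431] Y [-0.0369 -0.0325  0.0505  0.0521] 634
  rim X [-0.0575  0.0518] Y [0.0546 0.067 ] 117
side module X [-0.0407 -0.0388  0.0384  0.0417] Y [-0.0533 -0.0518  0.0469  0.0506] 572
  rim X [-0.0536  0.0531] Y [-0.0645  0.0032] 97
```

View pics/s6.png

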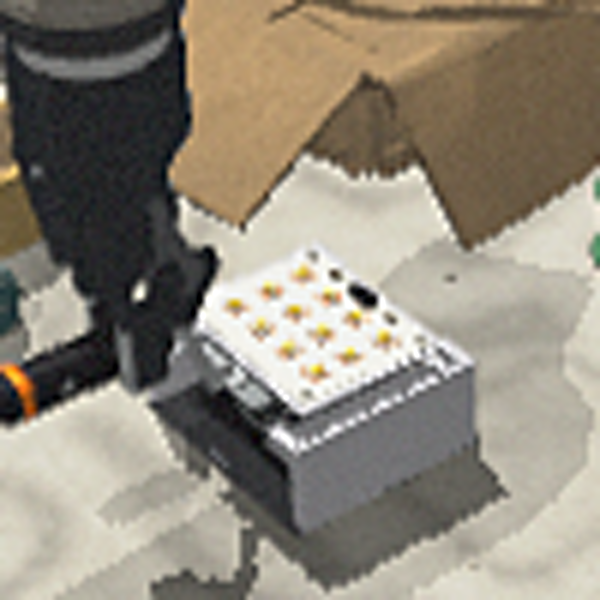

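The module is centred in the pocket (front, rear and right rims show even margins), so I'll lower it gently.

```bash
python3 -m creep '0 0 0 0 0 3 -1; 0 0 0 0 0 6 -1; 0 0 0 0 0 8 -1; 0 0 0 0 0 9 -1; 0 0 0 0 0 10 -1; 0 0 0 0 0 11 -1; 0 0 0 0 0 12 -1; 0 0 0 0 0 13 -1; 0 0 0 0 0 15 -1; 0 0 0 0 0 18 -1'; python3 to.py 613.3 142.8 38 .092 -.0
python3 - <<'E'
from h import *
q=0.099;e=np.array([np.cos(q),np.sin(q)]);f=np.array([-e[1],e[0]])
for n in("scene","side"):
    im,P=cloud(n);D=P[...,:2]-np.array([.6252,.144]);X=D@e;Y=D@f;Z=P[...,2]
    k=(abs(X)<.042)&(abs(Y)<.052)&(Z>.04)&(Z<.075)&(im.min(2)>110)
    c=np.linalg.lstsq(np.c_[X[k],Y[k],np.ones(k.sum())],Z[k],rcond=None)[0];print(n,k.sum(),c.round(4))
E
```

```text
clock: 18.52
tcp_pos: [0.5293, 0.1348, 0.0636]
orientation: [-0.145, 3.137, 0.001]
contact_force: [-0.2, 0.2, -0.8]
grip_width: 0.0185
gripper_force: 97.8
blade now [614.  142.7  37.4] yaw 0.0921 noseup 0.0013 F [-0.2  0.2 -0.8] t 18.525
turn [0.0007 0.0013 0.0001] shift [ 0.6  0.2 -0.7] noseup target -0.0
scene 637 [ 0.0103 -0.0197  0.0525]
side 590 [0.0091 0.0132 0.0519]
```

```bash
python3 -m creep '0 0 0 5 0 0 -1; 0 0 0 14 0 0 -1; 0 0 0 25 0 0 -1; 0 0 0 37 0 0 -1; 0 0 0 49 0 0 -1; 0 0 0 61 0 0 -1; 0 0 0 73 0 0 -1; 0 0 0 83 0 0 -1; 0 0 0 91 0 0 -1; 0 0 0 95 0 0 -1'; python3 to.py 520 142.8 75 .092 -.0
python3 - <<'E'
from h import *
for n in("scene","side"):
    im,P=cloud(n); np.savez(n+"2.npz",im=im,P=P)
    c=np.array([.6252,.144]);q=.099;e=np.array([np.cos(q),np.sin(q)]);f=np.array([-e[1],e[0]]);X=(P[...,:2]-c)@e;Y=(P[...,:2]-c)@f;Z=P[...,2]
    k=(abs(X)<.049)&(abs(Y)<.054)&(Z>.048)&(Z<.075)&(im.min(2)>110);print(n,k.sum(),np.percentile(X[k],[1,99]).round(4),np.percentile(Y[k],[1,99]).round(4),np.median(Z[k]).round(4))
    # obstacles on bench near free place
    for l,a in dict(scr=(.25,.5,-.08,.12),).items():
        k=(P[...,0]>a[0])&(P[...,0]<a[1])&(P[...,1]>a[2])&(P[...,1]<a[3])&(Z>.01)&(Z<.035)
        if k.sum(): print(l,k.sum(),P[k].min(0).round(3),P[k].max(0).round(3))
E
```

```text
clock: 19.88
tcp_pos: [0.4342, 0.126, 0.0636]
orientation: [-0.145, 3.137, 0.001]
contact_force: [-0.7, -0.2, -1.3]
grip_width: 0.0188
gripper_force: 97.8
blade now [518.8 133.9  37.4] yaw 0.0924 noseup 0.0011 F [-0.7 -0.2 -1.3] t 19.875
turn [0.0006 0.0011 0.0004] shift [ -2.    8.8 -37.7] noseup target -0.0
scene 804 [-0.0429  0.0462] [-0.0523  0.0517] 0.0525
scr 369 [ 0.337 -0.013  0.01 ] [0.402 0.12  0.033]
side 623 [-0.0431  0.046 ] [-0.053   0.0513] 0.0519
scr 354 [ 0.339 -0.015  0.01 ] [0.404 0.12  0.031]
```

```bash
python3 -m creep '0 0 0 0 0 -10 -1; 0 0 0 0 0 -30 -1; 0 0 0 0 -10 -45 -1; 0 0 0.02 0 -35 -50 -1; 0 0 0.04 -5 -65 -50 -1; 0 0 0.06 -10 -95 -50 -1; 0 0 0.08 -20 -125 -50 -1; 0 0 0.1 -25 -155 -50 -1; 0 0 0.12 -30 -185 -50 -1; 0 0 0.12 -30 -200 -50 -1'; python3 to.py 570 -108 10 -.03 0
```

```text
clock: 21.22
tcp_pos: [0.4836, -0.072, 0.114]
orientation: [0.047, 3.139, 0.001]
contact_force: [0.7, 1.2, -1.6]
grip_width: 0.0182
gripper_force: 97.8
blade now [568.6 -74.5  87.9] yaw -0.0297 noseup 0.002 F [ 0.7  1.2 -1.6] t 21.225
turn [0.0005 0.002  0.0003] shift [ -2.3 -33.4  77.7] noseup target -0.0
```

```bash
python3 -m creep '0 0 0 -1 -15 10 -1; 0 0.002 0 -2 -33 30 -1; 0 0.002 0 -2 -33 50 -1; 0 0.002 0 -2 -33 68 -1; 0 0.002 0 -2 -33 78 -1; 0 0.002 0 -2 -33 82 -1; 0 0.002 0 -2 -33 85 -1; 0 0.002 0 -2 -33 86.5 -1; 0 0.002 0 -2 -33 87.5 -1; 0 0.002 0 -2 -33 87.5 -1'; python3 to.py 570 -108 0 -.03 0
```

```text
clock: 22.48
tcp_pos: [0.4843, -0.1034, 0.0266]
orientation: [-0.044, -3.141, -0.001]
contact_force: [-1.5, 0.7, 2.8]
grip_width: 0.0181
gripper_force: 98.9
blade now [ 5.693e+02 -1.057e+02  2.000e-01] yaw -0.0277 noseup -0.0003 F [-1.5  0.7  2.8] t 22.475
turn [ 0.0005 -0.0003  0.0023] shift [-0.8 -2.1  0.3] noseup target -0.0
```

In contact with the bench. I'll release, retreat and check.

```bash
python3 -m creep '0 0 0 0 0 0 -0.6; 0 0 0 0 0 0 0; 0 0 0 0 0 0 0.6; 0 0 0 0 0 0 1; 0 0 0 0 0 0 1; 0 0 0 0 0 0 1; 0 0 0 0 0 -20 1; 0 0 0 0 0 -60 1; 0 0 0 0 0 -110 1; 0 0 0 0 0 -150 1'; python3 -m creep '0 0 0 0 0 0 1; 0 0 0 0 0 0 1; 0 0 0 0 0 0 1'
python3 - <<'E'
from h import *
a,_=grab_frame("scene");b,P=cloud("side")
q=.099;e=np.array([np.cos(q),np.sin(q)]);f=np.array([-e[1],e[0]]);D=P[...,:2]-np.array([.6252,.144]);X=D@e;Y=D@f;Z=P[...,2]
k=(abs(X)<.049)&(abs(Y)<.054)&(Z>.048)&(Z<.075)&(b.min(2)>110);print(np.percentile(X[k],[1,99]),np.percentile(Y[k],[1,99]),np.linalg.lstsq(np.c_[X[k],Y[k],np.ones(k.sum())],Z[k],rcond=None)[0])
k=(abs(P[...,0]-.57)<.035)&(abs(P[...,1]+.106)<.025)&(Z<.03);print("blade z",np.median(Z[k]))
save("pics/end.png",np.vstack([np.hstack([cv2.resize(a[130:330,140:440],(450,300)),cv2.resize(b[100:300,130:360],(345,300))])]))
E
```

```text
clock: 23.72
tcp_pos: [0.4844, -0.1034, 0.1778]
orientation: [0.044, 3.141, 0.001]
contact_force: [-0.4, -0.2, -1.2]
grip_width: 0.0854
gripper_force: 0.0
clock: 24.1
tcp_pos: [0.4832, -0.1034, 0.1747]
orientation: [-0.043, -3.138, -0.002]
contact_force: [0.5, 0.4, -0.1]
grip_width: 0.0851
gripper_force: 0.0
[-0.04625079  0.04810073] [-0.05258945 -0.00286946] [ 0.0009885  -0.00134769  0.05180169]
blade z 0.001758085577474297
```

View pics/end.png

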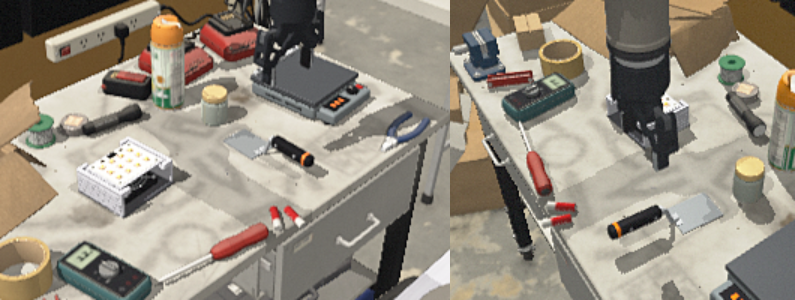

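The module lies flat in the stand (scene crop, about (125,160)). The spatula is flat on the bench (about (265,145)), and the other things have not moved.

```bash
python3 -c "from bench import r; print(r.hand_in())"
```

```text
the job is handed in; nothing more can be done
None
```

The LED module lies flat on both ledges of the cooling stand inside the rims, the spatula lies flat on the bench, the bystanders look unmoved in the last pictures, and I handed the job in at about 24 s of the 61 s (no verdict was shown).

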